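Latch the green lid box

ROBOT

A 6-joint arm with a two-finger parallel gripper is mounted at the origin on the work surface. World frame = base frame: x ahead of the robot, y to its left, z up, the work surface at z = 0. Lengths are in m, angles in rad, forces in N, time in s.
With the tool pointing down it reaches from about 0.225 to 0.875 m from the base axis. Payload 3.4 kg.
Tool frame: the origin (TCP) lies at the very end of the fingers, on their centre line; the grasp point (between the pads) lies 19 mm behind it (manip.grip_depth is the distance from the TCP to the grasp point, in m); z points along the fingers, y is the direction in which the jaws open and shut (so a half turn about z gives the same grasp; the last joint's range is limited). The gripper opens to 85 mm and grips with 20 to 120 N. Pads are 22 mm wide; open, the fingers measure 114 mm over their backs; the gripper's body (76 mm by 85 mm) begins 54 mm behind the grasp point. The pads swing forward as they close: fully open they stand 13 mm farther back than shut.
Start: joints at [-1.316, 0.276, 1.505, -0, 1.361, -0.121], TCP at [0.211, -0.535, 0.231] pointing down, gripper open.
Joint ranges: [-2.89, 2.89], [-0.75, 2.08], [0.22, 2.7], [-1.18, 4.32], [0.11, 2.71], [-2.7, 2.7]. Speed limits (rad/s): [2.57, 2.57, 3.14, 3.14, 3.14, 3.14].

INTERFACE

Orientations are given as a unit quaternion [w, x, y, z].
In Python, from rig import manip, cams, sign_off gives the robot as it stands. The module is installed in compiled form; this text tells all that it offers.
- The arm moves only by the shell command python3 -m creep 'ROWS' [FORCE]. ROWS is JSON, a list of rows, each a list of 7 numbers: the shift along the world's x, y, z in m, then the turn, a rotation vector about the world's x, y, z in rad, then the gripper command: -1 is shut, 1 is fully open, values between are in proportion. A call has 1 to 20 rows; each row shifts and turns the commanded pose from where the row before left it; what a row does not reach is not made up. A row lasts 1/8 s, in which the tool goes at most 62.5 mm and 10.7 degrees, less where a joint would pass 70% of its speed; a pose out of reach is approached as far as the arm can. A call with a gripper value outside its range is refused whole. The fingers move at their own pace and stop on an object; FORCE is the grip in N (left out, the last holds). Time passes only in rows, so rows that do not move let the fingers close. It gives the time, the measured TCP pose, the force and the opening at its end, in the units of the state.
- manip.get_state(): the state, without advancing time (a new reading comes with each control period).
- cams.get_image(name): name is "scene" or "top" or "wrist"; returns the picture (400x640x3 uint8, blue, green, red); there is no depth.
- cams.calibration(name): a dict with "fx", "fy", "cx", "cy" (pixels), "k1" (the pictures are not rectified: a ray, as slopes to the right and down, at radius r is drawn at 1 + k1 r^2 times it, then the intrinsics apply), "rvec" (rotation vector, rad) and "tvec" (3), from world to camera coordinates, as OpenCV has them. Camera axes: x right, y down, z forward; pixel columns grow to the right and rows downward; lengths in m; the calibration is good to about 2 mm. A picture is of the moment at which its call begins: read the wrist's pose just before it. calibration takes no time and is no camera call; for the wrist camera it gives the pose at the moment of the call.
- sign_off(): hands the job in, once; it reports no verdict.
The state is a dict: "clock": time; "qpos": joint angles; "qd": joint speeds; "effort": joint torques, N m; "position": TCP position; "ee_rot": TCP orientation; "contact_force": force on the tool from outside, world axes, zero at the start; "moment": the same for the moment, N m; "width": finger opening in m.
Only numpy, scipy, OpenCV 4.12 (cv2) and the standard library are available. Lean on these libraries where they do the work, as an engineer would, in place of code of your own. Each camera call takes 0.05 s, during which the arm holds its last target.

TASK

The green-fronted white box of jar lids is packed: swing its wire loop over the brass keeper on top of the green front lid, then press the black-gripped lever all the way down flat so that the front lid is pulled tight against the box. Leave the red-fronted box and its latch as they are.

Things in the scene. Friction and masses are not known exactly. Their poses are not given: they have to be found in the camera images.
- green_box: White fixed box 180 (x) x 160 (y) x 100 mm high with green front lid, green band across the top's rear and green back panel. Origin: centre of its underside; z up, -x points out through the front lid. Draw latch along y = 0 on top: lever pivot at x -40, z 120 mm; the loop pivots on the lever 20 mm from there towards the grip. Brass keeper 24 mm wide on the lid's top, leaning 25 degrees to -x.
- green_bar (a point): Middle of the crossbar (along the box's y, 40 mm) of the green box's loop of 5 mm wire, 83 mm from the loop's pivot. At the start the loop points up and to -x, 45 to 66 degrees above level, held by friction. Pushed out and down in an arc, it drops by itself below about 40 degrees and, if the lever still stands, falls over the keeper onto the ledge before it (x about -124, z 114 mm in the box).
- green_keeper (a point): Top outer edge of the brass keeper, at its middle. It stands 15 mm above a steel ledge on the lid's top that reaches about 17 mm farther out (-x). At x about -115, z 126 mm in the box with the lid ajar, x about -107 mm with it shut. Pressing the lever draws the hooked bar in against it.
- green_lever (a joint): Angle of the green box's lever, rad: 0 = down flat (to the box's +x), 1.57 = straight up; starts at 1.74 to 1.90 (leaning to the front lid) and stays where it is left. Flat bar 25 mm wide, 5 thick; black grip 28 mm wide, 7 thick, 44 to 80 mm from the pivot. It resists with under 6 N at the grip and, once flat, stays down by itself.
- green_lid (a joint): Angle of the green front lid, hinged along its bottom edge, rad: 0 = shut tight, 0.08 = ajar (about 9 mm open at the top), as its springy seal pushes it: about 4 N at the top when ajar, 12 N when shut.
- red_bar (a point): Middle of the loop's crossbar on the other box, the same but with red front lid, band and back panel; its latch is open too and must not be moved.

How it is judged:
On the way:
1. the green loop lies over and in front of its keeper while the lever still stands (z of green_bar in the frame of green_box below 0.121 m and x of green_bar in the frame of green_box below -0.107 m and value of joint green_lever above 1.2 rad), for 0.1 s.
At the end, for the whole second after the job is handed in: The green box's lever lies down flat (within 0.15 rad, about 9 degrees), its loop is hooked in front of the keeper, its front lid is pulled shut (within 0.025 rad, about 2.5 mm at the top), and the red box's loop is where it was (within 15 mm) (value of joint green_lever below 0.15 rad and value of joint green_lid below 0.025 rad and z of green_bar in the frame of green_box below 0.121 m and x of green_bar in the frame of green_box below -0.095 m and distance of red_bar from where it was at the start of the episode below 0.015 m); the robot touches nothing.
It fails at once if the red box's latch is moved (its loop's crossbar by more than 15 mm) (distance of red_bar from where it was at the start of the episode above 0.015 m).
It also fails if it takes over 42 s, if anything falls off the work surface, if the arm or the gripper's body presses on something with over 40 N, if the wrist force passes 120 N, or if a joint passes its speed limit or range.

## Working session

There is one attempt and no reset: what is moved stays moved. The work goes in short steps, Python scripts to look and compute and a shell command to move; the robot and the scene stay as the last step left them, time stands still between calls to the robot, and variables do not carry over. Pictures are saved under pics/ and viewed, and the job is handed in when it is done.

```bash
mkdir -p pics; cat > h.py <<'E'
import numpy as np, cv2
from rig import manip, cams
def cal(n):
    c=cams.calibration(n); R=cv2.Rodrigues(np.array(c['rvec'],float))[0]; t=np.array(c['tvec'],float).ravel(); return c,R,t
def ray(c,R,t,u,v):
    xd=(u-c['cx'])/c['fx']; yd=(v-c['cy'])/c['fy']; x,y=xd,yd
    for _ in range(30):
        s=1+c['k1']*(x*x+y*y); x,y=xd/s,yd/s
    d=R.T@np.array([x,y,1.]); return -R.T@t, d/np.linalg.norm(d)
def onz(n,u,v,z,C=None):
    o,d=ray(*(C or cal(n)),u,v); return o+d*(z-o[2])/d[2]
def proj(n,P,C=None):
    c,R,t=C or cal(n); p=R@np.array(P,float)+t; x,y=p[0]/p[2],p[1]/p[2]; s=1+c['k1']*(x*x+y*y)
    return np.array([c['fx']*x*s+c['cx'],c['fy']*y*s+c['cy']])
def tri(obs):
    A=np.zeros((3,3));b=np.zeros(3);L=[]
    for n,u,v in obs:
        o,d=ray(*cal(n),u,v); M=np.eye(3)-np.outer(d,d);A+=M;b+=M@o;L.append((o,d))
    p=np.linalg.solve(A,b); return p,[np.linalg.norm((np.eye(3)-np.outer(d,d))@(p-o)) for o,d in L]
E
python3 - <<'E'
from h import *
s=manip.get_state(); print(s)
for n in ['scene','top','wrist']:
    cv2.imwrite(f'pics/{n}0.png',cams.get_image(n)); c,R,t=cal(n); print(n,c,-R.T@t)
E
```

```text
{'clock': 0.0, 'qpos': array([-1.31599851e+00,  2.76608547e-01,  1.50616887e+00, -2.27245011e-05,
        1.36070777e+00, -1.21016657e-01]), 'qd': array([ 0.00111079, -0.0013539 , -0.00018365, -0.00028271,  0.0004108 ,
       -0.0003099 ]), 'effort': array([-1.19083281e-03, -4.16774690e+01, -2.45804554e+01, -4.86177178e-04,
        1.10527565e-02, -3.27145180e-06]), 'position': array([ 0.2108814 , -0.53434307,  0.23041776]), 'ee_rot': array([-9.43407337e-04,  9.82396436e-01,  1.86805637e-01, -7.43344295e-05]), 'contact_force': array([0.41257064, 0.30647347, 1.20066061]), 'moment': array([ 0.04019324, -0.01305455, -0.02395598]), 'width': 0.08550383493366423}
scene {'fx': 470.56240191324224, 'fy': 470.56240191324224, 'cx': 322.1260050706648, 'cy': 197.5035776321485, 'k1': -0.12135415908983013, 'rvec': array([ 2.03518828,  1.20043249, -0.54066822]), 'tvec': array([-0.25722037, -0.23664608,  1.3954444 ])} [ 1.17469781 -0.35148974  0.75230897]
top {'fx': 516.4310598537912, 'fy': 516.4310598537912, 'cx': 325.18527470411544, 'cy': 203.4589583500344, 'k1': 0.015822316836506378, 'rvec': array([ 2.13775934, -2.18020359,  0.13932388]), 'tvec': array([-5.11267781e-04,  5.43624588e-01,  1.09836490e+00])} [ 0.40287461 -0.00494118  1.15741135]
wrist {'fx': 290.1391294599264, 'fy': 290.1391294599264, 'cx': 321.38038139713086, 'cy': 196.96554535512865, 'k1': -0.05005563630107517, 'rvec': array([-2.36368475,  1.60752582,  0.26869805]), 'tvec': array([-0.57510584, -0.04009174,  0.38155526])} [ 0.29071794 -0.50420753  0.37309026]
```

View pics/scene0.png

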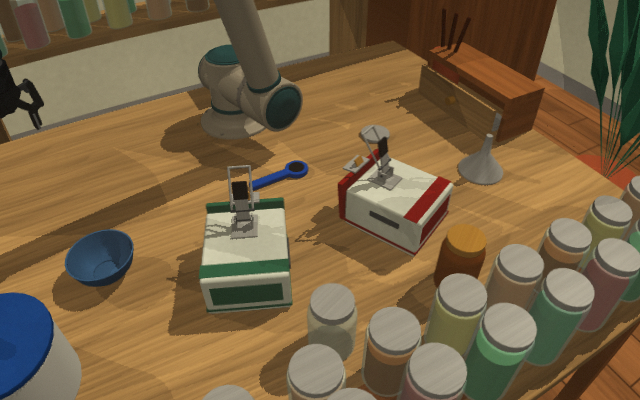

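View pics/top0.png

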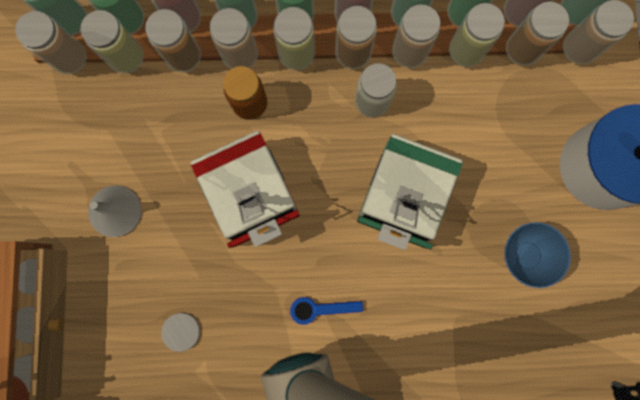

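View pics/wrist0.png

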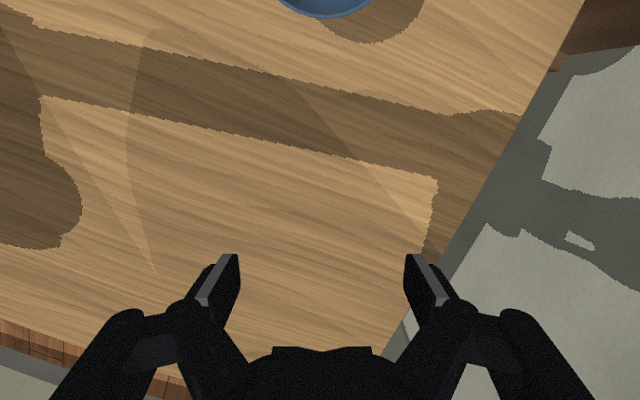

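```bash
python3 - <<'E'
from h import *
t=cv2.imread('pics/top0.png')[125:260,345:475]; s=cv2.imread('pics/scene0.png')[150:320,180:310]
cv2.imwrite('pics/a1.png',np.hstack([cv2.resize(t,(400,415),interpolation=2),cv2.resize(s,(317,415),interpolation=2)]))
E
```

```text
(no output)
```

View pics/a1.png

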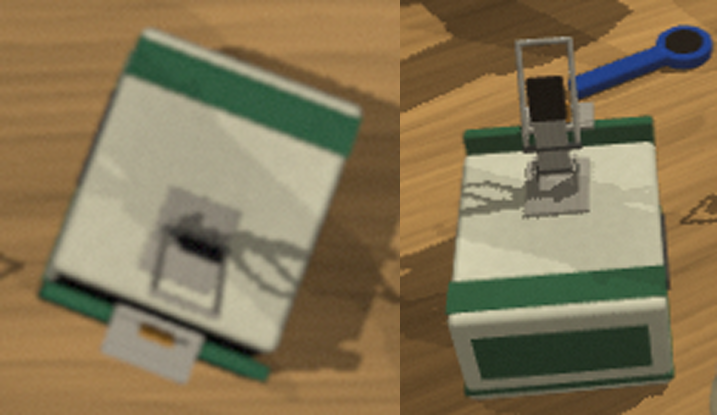

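```bash
python3 - <<'E'
from h import *
C=cal('top')
P={k:onz('top',u,v,.1,C) for k,(u,v) in dict(rl=(392.8,134.7),rr=(462,160.1),fr=(433.4,239.4),fl=(361.9,216)).items()}
for k in P: print(k,P[k].round(4))
n=np.linalg.norm
print(n(P['rl']-P['rr']),n(P['rl']-P['fl']),n(P['rr']-P['fr']),n(P['fl']-P['fr']))
for a,b in (('rl','fl'),('rr','fr')):
    d=P[a]-P[b]; print(np.degrees(np.arctan2(d[1],d[0])))
for a,b in (('rr','rl'),('fr','fl')):
    d=P[b]-P[a]; print(np.degrees(np.arctan2(d[1],d[0]))-90)
yaw=np.arctan2(*(P['rl']-P['rr'])[[1,0]])-np.pi/2
yaw=np.mean([yaw]+[np.arctan2(*(P[a]-P[b])[[1,0]]) for a,b in (('rl','fl'),('rr','fr'))])
m=(P['rl']+P['rr'])/2; ex=np.array([np.cos(yaw),np.sin(yaw),0]); ey=np.array([-ex[1],ex[0],0])
o=m-.09*ex; o[2]=0; print('yaw',np.degrees(yaw),'origin',o)
bar,e=tri([('top',405.4,224.8),('scene',239.5,166.4)]); d=bar-o
print('bar',bar,e,'box',d@ex,d@ey,d[2])
k=onz('top',345+157/3.077,125+335/3.077,.126,C)-o; print('keeper box',k@ex,k@ey)
# project predictions
def W(x,y,z): return o+ex*x+ey*y+np.array([0,0,z])
ims={nm:cv2.imread(f'pics/{nm}0.png') for nm in('top','scene')}
out=[]
for nm in ims:
    im=cv2.resize(ims[nm],None,fx=3,fy=3,interpolation=cv2.INTER_CUBIC)
    for p in [(.09,.08,.1),(.09,-.08,.1),(-.08,.08,.1),(-.08,-.08,.1),(-.115,0,.126),(-.115,.012,.126),(-.115,-.012,.126),(-.04,0,.12),tuple([d@ex,d@ey,d[2]])]:
        q=proj(nm,W(*p))*3+1; cv2.circle(im,tuple(int(v) for v in q),3,(255,0,255),-1)
    q=proj(nm,W(0,0,.1))*3; x,y=int(q[0])-195,int(q[1])-240; out.append(im[y:y+480,x:x+390])
cv2.imwrite('pics/a2.png',np.hstack(out))
E
```

```text
rl [ 0.6778 -0.1556  0.1   ]
rr [ 0.6208 -0.2978  0.1   ]
fr [ 0.4569 -0.2307  0.1   ]
fl [ 0.5078 -0.0858  0.1   ]
0.1532618474858189 0.18381586228354627 0.177122756346117 0.1535148150360068
-22.28959619640651
-22.27091593728173
-21.86780908303396
-19.36919630439131
yaw -22.142773738907398 origin [ 0.56594268 -0.19275578  0.        ]
bar [ 0.48084773 -0.15427022  0.20428698] [np.float64(0.0038213689077674375), np.float64(0.003821368907767356)] box -0.09332480108074769 0.003573508939529163 0.2042869796071215
keeper box -0.10646712575777091 0.0017634376493241332
```

View pics/a2.png

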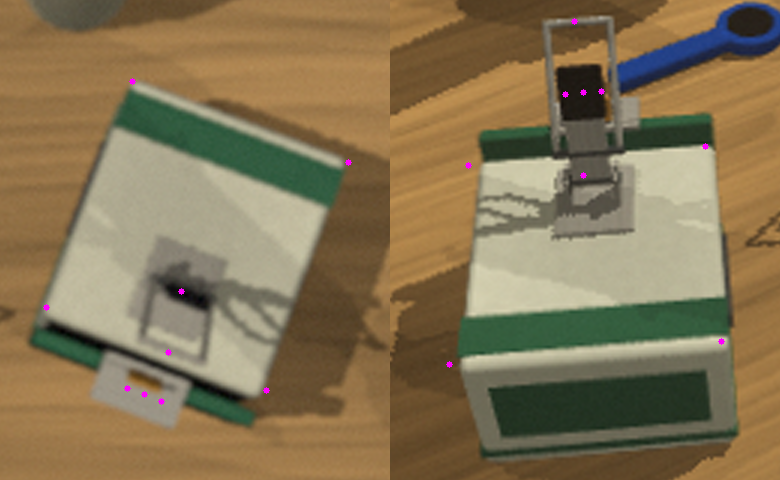

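```bash
python3 -m creep '[[0,0,0.04,0,0,-0.152,-1],[0.01,0.01,0.03,0,0,-0.152,-1],[0.03,0.045,0.02,0,0,-0.152,-1],[0.03,0.045,0.01,0,0,-0.152,-1],[0.03,0.045,0,0,0,-0.152,-1],[0.03,0.045,0,0,0,0,-1],[0.03,0.045,0,0,0,0,-1],[0.03,0.045,0,0,0,0,-1],[0.03,0.045,0,0,0,0,-1],[0.02,0.045,0,0,0,0,-1],[0.02,0.03,0,0,0,0,-1],[0,0,0,0,0,0,-1]]'
python3 - <<'E'
from h import *
s=manip.get_state(); print(s['clock'],s['position'],s['ee_rot'],s['contact_force'],s['width'])
c=cams.calibration('wrist'); np.save('cw1.npy',c,allow_pickle=True)
cv2.imwrite('pics/w1.png',cams.get_image('wrist'))
E
```

```text
clock: 1.65
position: [0.4718, -0.1329, 0.331]
ee_rot: [-0.0, 0.982, -0.189, -0.0]
contact_force: [-1.0, 0.0, -0.2]
width: 0.0003
1.65 [ 0.47177417 -0.13285538  0.33096571] [-3.40529972e-04  9.81991320e-01 -1.88925552e-01 -2.57985467e-04] [-1.02267307  0.02512855 -0.15723515] 0.0002506607597031849
```

View pics/w1.png

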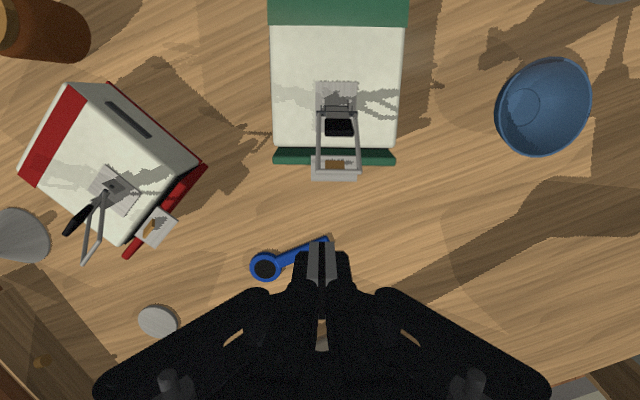

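```bash
python3 - <<'E'
from h import *
im=cv2.imread('pics/w1.png')[0:185,260:420]
cv2.imwrite('pics/w1z.png',cv2.resize(im,None,fx=3.2,fy=3.2,interpolation=2))
E
```

```text
(no output)
```

View pics/w1z.png

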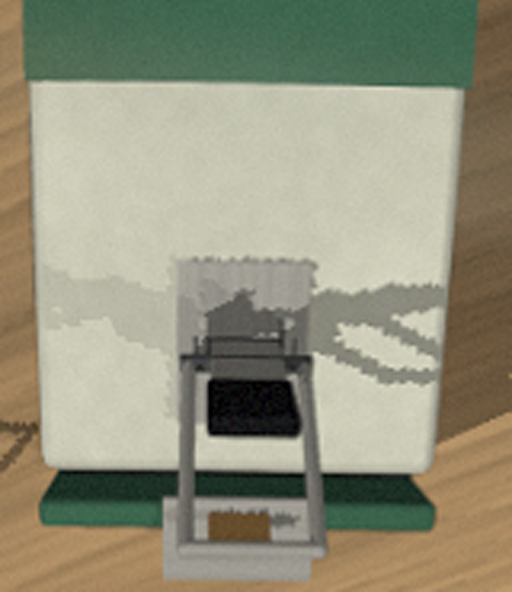

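```bash
python3 - <<'E'
from h import *
c=np.load('cw1.npy',allow_pickle=True).item()
C=(c,cv2.Rodrigues(c['rvec'])[0],np.array(c['tvec']).ravel())
A=onz('',274,146.3,.1,C);B=onz('',395,147.5,.1,C);print('front corners',A,B,np.linalg.norm(A-B)); d=A-B; yaw=np.arctan2(d[1],d[0])-np.pi/2; print(np.degrees(yaw))
obs=[(C,339.1,171.6),(cal('top'),405.4,224.8),(cal('scene'),239.5,166.4)]
def t3(obs):
    M_=np.zeros((3,3));b=np.zeros(3);L=[]
    for Cc,u,v in obs:
        o,dd=ray(*Cc,u,v);M=np.eye(3)-np.outer(dd,dd);M_+=M;b+=M@o;L.append((o,dd,M))
    p=np.linalg.solve(M_,b);return p,[np.linalg.norm(M@(p-o)) for o,dd,M in L]
p,e=t3(obs);print('bar',p,e)
p,e2=t3(obs[:1]+obs[2:]);print('bar w+s',p,e2)
# brass keeper outer top edge (z .126): wrist crop (240,541)?
K=onz('',260+240/3.2,540/3.2,.126,C);print('keeper',K)
L=onz('',260+254/3.2,436/3.2,.197,C);print('lever tip lower-img edge',L)
yaw=np.radians(-22.1);ex=np.array([np.cos(yaw),np.sin(yaw),0]);ey=np.array([-ex[1],ex[0],0])
for o in ([.566,-.193,0],):
    for q in (A,B,p,K,L): print((q-o)@ex,(q-o)@ey,q[2])
E
```

```text
front corners [ 0.51948539 -0.08512276  0.1       ] [ 0.46034507 -0.22948039  0.1       ] 0.15600225516323357
-22.27789180394805
bar [ 0.48191771 -0.15448663  0.20433709] [np.float64(0.0015134270824986981), np.float64(0.004145023151408754), np.float64(0.0036884838633138082)]
bar w+s [ 0.48445825 -0.15316213  0.20609461] [np.float64(0.0017114984568291358), np.float64(0.0017114984568290734)]
keeper [ 0.46888589 -0.1485965   0.126     ]
lever tip lower-img edge [ 0.51351505 -0.16679084  0.197     ]
-0.08368315681720138 0.0824514241518913 0.09999999999999998
-0.0841675114806764 -0.07355007909911783 0.09999999999999998
-0.0905387402961324 0.006232938235753861 0.20609461100060786
-0.10668467465022763 0.004604433245448536 0.126
-0.058489330866600284 0.004537429077009974 0.197
```

```bash
python3 -m creep '[[0.015,-0.021,0,0,0,0,-1],[0,0,-0.055,0,0,0,-1],[0,0,-0.055,0,0,0,-1],[0,0,-0.006,0,0,0,-1],[0,0,0,0,0,0,-1],[-0.0025,0.001,-0.004,0,0,0,-1],[-0.0025,0.001,-0.004,0,0,0,-1],[-0.003,0.001,-0.004,0,0,0,-1]]'
python3 - <<'E'
from h import *
c=cams.calibration('wrist'); np.save('cw2.npy',c,allow_pickle=True)
a=cams.get_image('wrist')[:300,160:480];b=cams.get_image('scene')[130:280,160:320]
cv2.imwrite('pics/w2.png',np.hstack([a,cv2.resize(b,(320,300),interpolation=2)]))
E
```

```text
clock: 2.7
position: [0.4781, -0.1529, 0.204]
ee_rot: [0.0, 0.982, -0.191, 0.001]
contact_force: [-0.1, 0.1, 0.1]
width: 0.0003
```

View pics/w2.png

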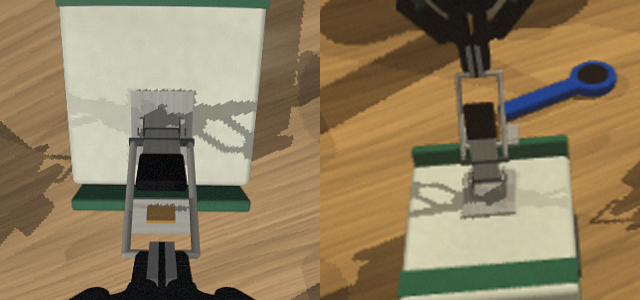

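```bash
python3 - <<'E'
from h import *
im=cv2.imread('pics/w2.png')
cv2.imwrite('pics/w2z.png',np.hstack([cv2.resize(im[200:290,100:220],(400,300),interpolation=2),cv2.resize(im[40:130,420:540],(400,300),interpolation=2)]))
print(proj('scene',[.4781,-.1529,.204]),proj('scene',[.4781+.010,-.1569,.204]),proj('scene',[.484,-.153,.206]))
c=np.load('cw2.npy',allow_pickle=True).item();C=(c,cv2.Rodrigues(c['rvec'])[0],np.array(c['tvec']).ravel())
print(proj('',[.4781,-.1529,.204],C),proj('',[.484,-.153,.206],C))
E
```

```text
[237.64293469 165.50691298] [237.57310487 168.98621612] [238.59035575 166.3587426 ]
[322.71105586 259.00061337] [318.87877942 252.12372322]
```

View pics/w2z.png

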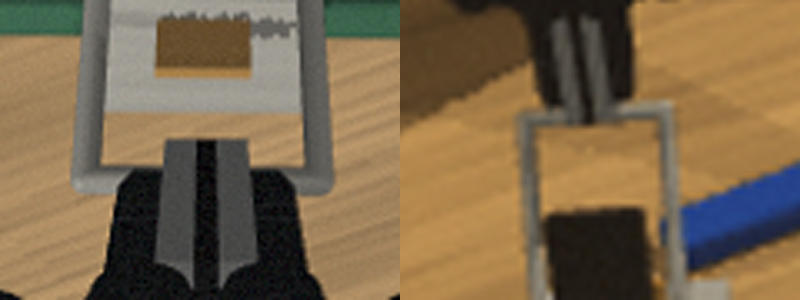

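```bash
python3 -m creep '[[-0.003,0.001,-0.004,0,0,0,-1],[-0.003,0.001,-0.004,0,0,0,-1],[-0.003,0.001,-0.004,0,0,0,-1]]'
python3 - <<'E'
from h import *
a=cams.get_image('wrist')[:300,160:480];b=cams.get_image('scene')[130:280,160:320]
cv2.imwrite('pics/w3.png',np.hstack([a,cv2.resize(b,(320,300),interpolation=2)]))
E
```

```text
clock: 3.18
position: [0.4687, -0.1498, 0.1909]
ee_rot: [0.0, 0.982, -0.191, -0.0]
contact_force: [-0.0, -0.7, 0.7]
width: -0.0002
```

View pics/w3.png

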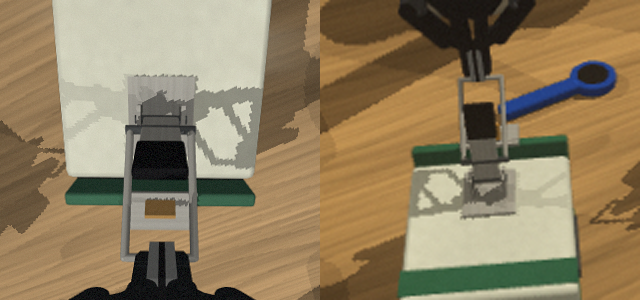

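```bash
python3 -m creep '[[-0.003,0.001,-0.004,0,0,0,-1],[-0.003,0.001,-0.004,0,0,0,-1],[-0.003,0.001,-0.004,0,0,0,-1],[-0.002,0.001,-0.004,0,0,0,-1],[-0.002,0.001,-0.004,0,0,0,-1],[0,0,0,0,0,0,-1],[0,0,0,0,0,0,-1]]'
python3 - <<'E'
from h import *
a=cams.get_image('wrist')[:300,160:480];b=cams.get_image('scene')[130:280,160:320]
cv2.imwrite('pics/w4.png',np.hstack([a,cv2.resize(b,(320,300),interpolation=2)]))
E
```

```text
clock: 4.15
position: [0.4562, -0.145, 0.1714]
ee_rot: [0.0, 0.982, -0.191, 0.0]
contact_force: [-0.5, 0.1, 0.2]
width: -0.0004
```

View pics/w4.png

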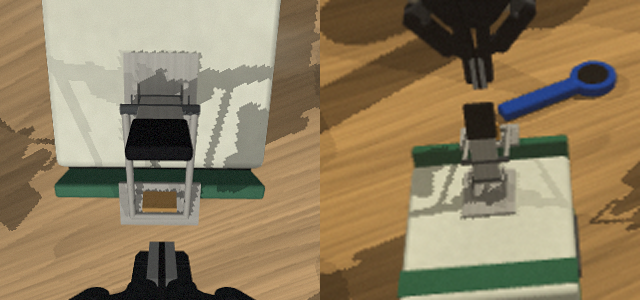

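```bash
python3 - <<'E'
from h import *
C=cal('wrist')
im=cv2.imread('pics/w4.png');cv2.imwrite('pics/w4z.png',cv2.resize(im[90:240,90:230],(560,600),interpolation=2))
yaw=np.radians(-22.1);ex=np.array([np.cos(yaw),np.sin(yaw),0]);ey=np.array([-ex[1],ex[0],0]);o=np.array([.572,-.191,0])
for nm,u,v,z in (('bar',319,217,.114),('keep',319,213,.126),('tip',319,159,.197),('boxL',218,166,.1),('boxR',424,168,.1)):
    p=onz('',u,v,z,C);print(nm,p,(p-o)@ex,(p-o)@ey)
E
```

```text
bar [ 0.45850182 -0.14316819  0.114     ] -0.12315480054161182 0.0016167761187283814
keep [ 0.46593322 -0.14630206  0.126     ] -0.11509035944910025 0.0015090274122448249
tip [ 0.51426408 -0.16661807  0.197     ] -0.06266705285174248 0.0008689016643420812
boxL [ 0.52032977 -0.08563078  0.1       ] -0.08751640278111206 0.07818800978063954
boxR [ 0.46043532 -0.22979841  0.1       ] -0.08877096747061847 -0.07792117694001188
```

View pics/w4z.png

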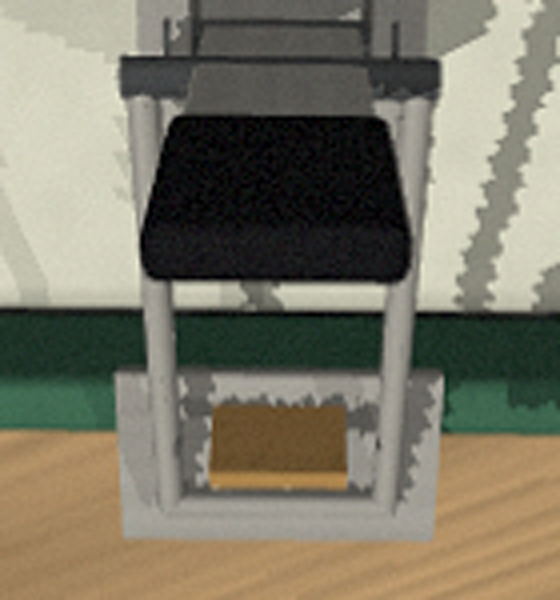

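```bash
python3 -m creep '[[0,0,0.013,0,0,0,-1],[0.02,-0.008,0,0,0,0,-1],[0.021,-0.009,0,0,0,0,-1],[0.012,-0.005,0,0,0,0,-1],[0.012,-0.005,0,0,0,0,-1],[0.011,-0.0045,-0.0015,0,0,0,-1],[0.011,-0.0045,-0.0015,0,0,0,-1],[0.008,-0.003,-0.0045,0,0,0,-1],[0.008,-0.003,-0.0045,0,0,0,-1],[0,0,0,0,0,0,-1]]'
python3 - <<'E'
from h import *
yaw=np.radians(-22.1);ex=np.array([np.cos(yaw),np.sin(yaw),0]);ey=np.array([-ex[1],ex[0],0]);o=np.array([.572,-.191,0])
p=manip.get_state()['position']-o;print(p@ex,p@ey,p[2])
a=cams.get_image('wrist')[:300,160:480];b=cams.get_image('scene')[130:280,160:320]
cv2.imwrite('pics/w5.png',np.hstack([a,cv2.resize(b,(320,300),interpolation=2)]))
E
```

```text
clock: 5.5
position: [0.5595, -0.1871, 0.1716]
ee_rot: [-0.0, 0.982, -0.191, -0.0]
contact_force: [0.1, 0.6, 0.1]
width: -0.0
-0.013062381600235387 -0.0010599073619220085 0.17159528179490816
```

View pics/w5.png

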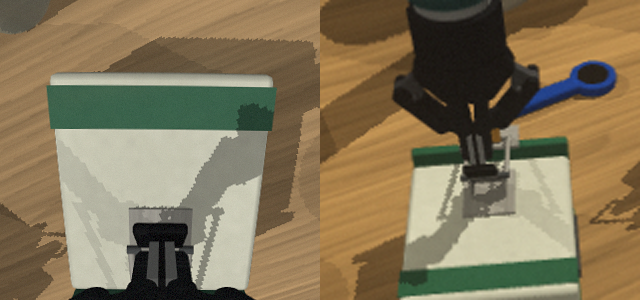

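```bash
python3 -m creep '[[0.0065,-0.0025,-0.0065,0,0,0,-1],[0.0065,-0.0025,-0.0065,0,0,0,-1],[0.0055,-0.002,-0.008,0,0,0,-1],[0.0055,-0.002,-0.009,0,0,0,-1],[0.004,-0.002,-0.009,0,0,0,-1],[0.002,-0.001,-0.007,0,0,0,-1],[0,0,0,0,0,0,-1]]'
python3 - <<'E'
from h import *
yaw=np.radians(-22.1);ex=np.array([np.cos(yaw),np.sin(yaw),0]);ey=np.array([-ex[1],ex[0],0]);o=np.array([.572,-.191,0])
p=manip.get_state()['position']-o;print(p@ex,p@ey,p[2])
E
```

```text
clock: 6.48
position: [0.589, -0.1988, 0.1254]
ee_rot: [-0.0, 0.982, -0.191, -0.001]
contact_force: [0.2, 0.4, -0.7]
width: 0.0001
0.018675443850145457 -0.0008798213475078503 0.1254273475083157
```

```bash
python3 -m creep '[[0,0,-0.002,0,0,0,-1],[0,0,-0.001,0,0,0,-1],[0,0,0,0,0,0,-1]]'; python3 -m creep '[[0,0,-0.001,0,0,0,-1],[0,0,-0.001,0,0,0,-1],[0,0,0,0,0,0,-1]]'
python3 - <<'E'
from h import *
a=cams.get_image('wrist')[:300,160:480];b=cams.get_image('scene')[130:280,160:320]
cv2.imwrite('pics/w6.png',np.hstack([a,cv2.resize(b,(320,300),interpolation=2)]))
E
```

```text
clock: 6.85
position: [0.5891, -0.1989, 0.1236]
ee_rot: [0.0, 0.982, -0.191, 0.0]
contact_force: [-0.5, 0.0, -0.1]
width: -0.0002
clock: 7.22
position: [0.5892, -0.199, 0.1235]
ee_rot: [0.0, 0.982, -0.191, 0.001]
contact_force: [-3.0, 1.1, 9.3]
width: 0.0001
```

View pics/w6.png

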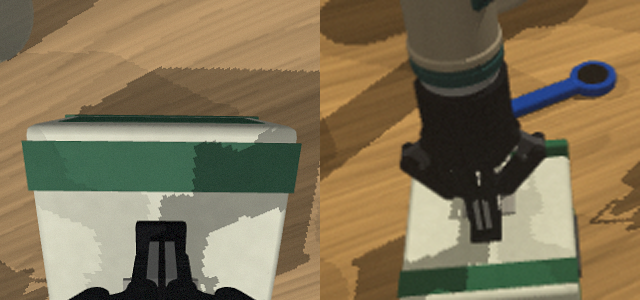

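```bash
python3 -m creep '[[0,0,-0.001,0,0,0,-1],[0,0,-0.001,0,0,0,-1],[0,0,0,0,0,0,-1]]'; python3 -m creep '[[0,0,0.01,0,0,0,-1],[0,0,0.03,0,0,0,-1],[-0.03,0.012,0.05,0,0,0,-1],[-0.04,0.016,0.03,0,0,0,-1],[-0.04,0.016,0.03,0,0,0,-1],[-0.02,0.008,0.02,0,0,0,-1],[0,0,0,0,0,0,-1]]'
python3 - <<'E'
from h import *
im=cams.get_image('wrist');t=cams.get_image('top');s=cams.get_image('scene')
cv2.imwrite('pics/w7f.png',im);cv2.imwrite('pics/t7.png',t)
C=cal('wrist');np.save('cw7.npy',cams.calibration('wrist'),allow_pickle=True)
q=[int(v) for v in proj('',[.52,-.17,.12],C)];print(q)
y=max(q[1]-110,0);x=q[0]-100
cv2.imwrite('pics/w7.png',np.hstack([cv2.resize(im[y:y+220,x:x+200],(400,440),interpolation=2),cv2.resize(s[150:320,160:314],(400,440),interpolation=2)]))
print(x,y)
E
```

```text
clock: 7.7
position: [0.5892, -0.199, 0.1234]
ee_rot: [0.0, 0.982, -0.191, 0.001]
contact_force: [-4.7, 2.0, 17.8]
width: 0.0001
clock: 8.57
position: [0.4589, -0.1468, 0.2914]
ee_rot: [0.001, 0.982, -0.191, 0.002]
contact_force: [-0.1, -0.0, -0.3]
width: -0.0
[320, 119]
220 9
```

View pics/w7.png

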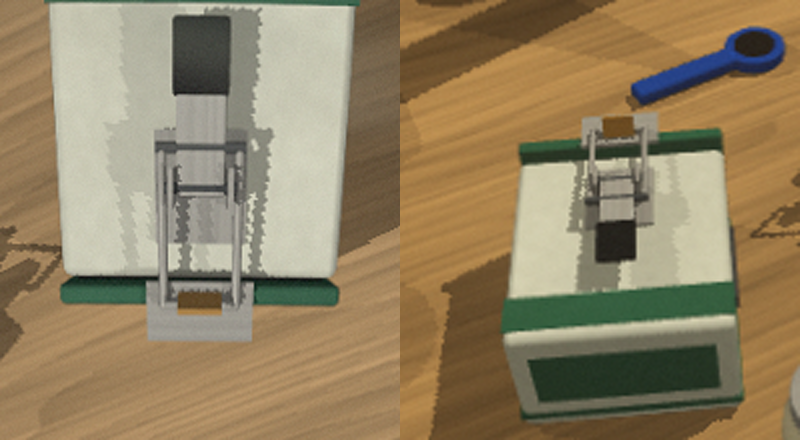

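```bash
python3 - <<'E'
from h import *
c=np.load('cw7.npy',allow_pickle=True).item();C=(c,cv2.Rodrigues(c['rvec'])[0],np.array(c['tvec']).ravel())
im=cv2.imread('pics/w7f.png')
cv2.imwrite('pics/w7z.png',cv2.resize(im[130:190,280:360],(800,600),interpolation=2))
yaw=np.radians(-22.1);ex=np.array([np.cos(yaw),np.sin(yaw),0]);ey=np.array([-ex[1],ex[0],0]);o=np.array([.572,-.191,0])
for P in [(-.107,.012,.126),(-.107,-.012,.126),(-.107,0,.114),(-.095,.02,.114),(-.107,.02,.114)]:
    w=o+ex*P[0]+ey*P[1]+np.array([0,0,P[2]]); q=proj('',w,C);print(P,q,(q-[280,130])*10)
E
```

```text
(-0.107, 0.012, 0.126) [309.46693986 168.27724094] [294.66939864 382.7724094 ]
(-0.107, -0.012, 0.126) [331.80057756 168.31700577] [518.00577564 383.17005766]
(-0.107, 0, 0.114) [320.66765564 165.81357757] [406.67655636 358.13577567]
(-0.095, 0.02, 0.114) [302.5144548  155.11266639] [225.14454797 251.12666388]
(-0.107, 0.02, 0.114) [302.71478703 165.78764046] [227.14787034 357.87640455]
```

View pics/w7z.png

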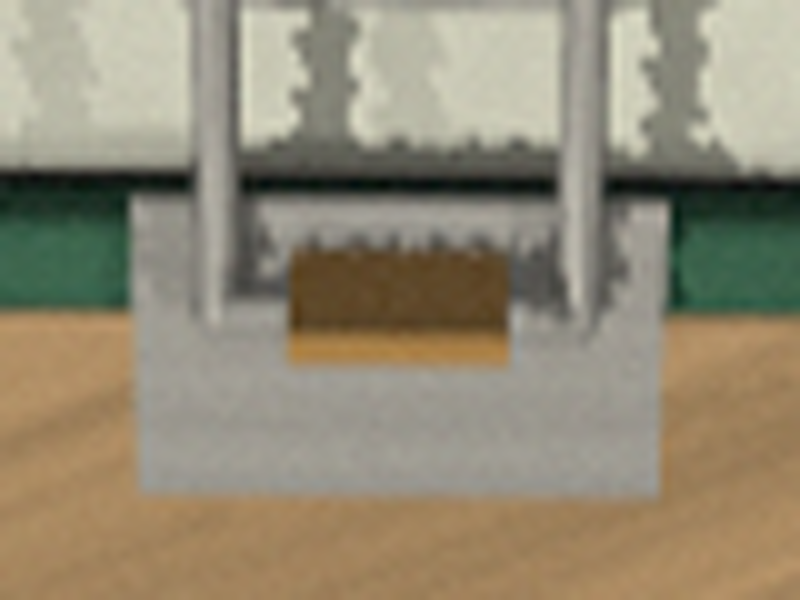

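```bash
python3 - <<'E'
from h import *
a=cv2.imread('pics/top0.png').astype(int);b=cv2.imread('pics/t7.png').astype(int)
print('red diff max',abs(a-b)[210:250,225:285].max())
from rig import sign_off
print(manip.get_state()['contact_force']);print(sign_off())
E
```

```text
red diff max 19
[ 0.78864476  0.55171401 -0.15914245]
the job is handed in; nothing more can be done
None
```

The green box is latched and handed in at about 9 s of the 42 s allowed. I pushed the loop out and down with the closed fingertips until it fell over the keeper, then swung the lever over and pressed it down flat.

- **Loop, lever still standing:** a wrist-camera check put the crossbar in front of the keeper, at box x about -0.123 m, assuming it rested at ledge height (z 0.114 m). The lever was at about 1.86 rad.
- **Lever flat:** the fingertips stopped at z 0.1234 m, within about 0.1 mm of the computed height for a flat lever. They were pressing with about 18 N. After the arm lifted off, the pictures still showed the lever lying flat.
- **Loop hooked, lid shut:** the crossbar sat under the keeper's overhang at box x about -0.102 m. The keeper's edge was at about -0.105 m, against a stated -0.107 m for shut and -0.115 m for ajar.
- **Red box:** the top view of its latch was unchanged beyond small brightness differences (at most 19 out of 255).
- **Contact at hand-in:** the arm stood clear of everything, with a force reading under 1 N.

One early measurement disagreed. My first estimate of the box position was off by about 5 to 6 mm in x and 3 to 4 mm in y. I corrected it from the wrist view before pressing the lever. No later check failed, and sign-off reported no verdict.

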